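# Shut the tea infuser and hold it up in the tongs

### The arm

A 7-joint arm with a two-finger parallel gripper is mounted at the origin on the work surface. World frame = base frame: x ahead of the robot, y to its left, z up, the work surface at z = 0. Lengths are in m, angles in rad, forces in N, time in s.
With the tool pointing down it reaches from about 0.425 to 0.925 m from the base axis. Payload 6.8 kg.
Tool frame: the origin (TCP) lies at the very end of the fingers, on their centre line; the grasp point (between the pads) lies 19 mm behind it (r.grip_point_offset is the distance from the TCP to the grasp point, in m); z points along the fingers, y is the line along which they close (so a half turn about z gives the same grasp; the last joint's range is limited). The gripper opens to 85 mm and grips with 20 to 120 N. Pads are 22 mm wide; open, the fingers measure 114 mm over their backs; the gripper's body (76 mm by 85 mm) begins 54 mm behind the grasp point. The pads swing forward as they close: fully open they stand 13 mm farther back than shut.
Start: joints at [1.171, 0.477, 0.022, 1.555, -0.011, 1.109, -0.083], TCP at [0.194, -0.646, 0.231] pointing down, gripper open.
Joint ranges: [-2.96, 2.96], [-0.34, 2.1], [-1.41, 1.46], [0.24, 2.44], [-1.37, 4.51], [0.17, 1.92], [-2.96, 2.96]. Speed limits (rad/s): [2.39, 2.39, 3.14, 3.14, 3.14, 3.14, 3.14].

### API

Orientations are given as a rotation vector (axis times angle).
In Python, from bench import status, eyes, r gives the robot as it stands.
- The arm moves only by the shell command python3 -m crank 'ROWS' [OPENING] [FORCE]. ROWS is JSON, a list of rows, each a list of 6 numbers: the shift along the tool's x, y, z normalised to -1 to 1, where 1 is 0.02 m, then the turn, a rotation vector about the tool's x, y, z normalised to -1 to 1, where 1 is 45 degrees. A call has 1 to 12 rows; each row shifts and turns the commanded pose from where the row before left it, along the tool's axes as they then stand; what a row does not reach is not made up. A row lasts 1/10 s, in which the tool goes at most 50 mm and 8.59 degrees, less where a joint would pass 70% of its speed; a pose out of reach is approached as far as the arm can. A call with a number of a shift or a turn outside -1 to 1 is refused whole. A call with a gripper value outside its range is refused whole. OPENING is the opening, from 0 (shut) to 1 (fully open), set as the call begins (- or left out, the last holds). The fingers move at their own pace and stop on an object; FORCE is the grip in N (left out, the last holds). Time passes only in rows, so rows that do not move let the fingers close. It gives the time, the measured TCP pose, the force, the opening and the grip force at its end, in the units of the state.
- status.get_obs(): the state, without advancing time (a new reading comes with each control period).
- eyes.grab_frame(name): name is "scene" or "top" or "wrist"; returns a dict with "image" (384x512x3 uint8, red, green, blue), "depth" (384x512 float32, m along the optical axis (not along the pixel's ray), 0 where there is no reading), "fovy" (degrees; the focal length in pixels is half the picture's height over the tangent of half this angle, whatever the lens; pixels are square), "cx", "cy" (the principal point, pixels), "world_to_cam" (4x4, takes a point from world to camera coordinates). Camera axes: x right, y up, looking along -z (the intrinsics and any distortion apply to the point x, -y, -z); pixel columns grow to the right and rows downward; lengths in m; the calibration is good to about 2 mm. A picture is of the moment at which its call begins.
- r.hand_in(): hands the job in; it is judged then, once.
The state is a dict: "clock": time; "joints": joint angles; "qvel": joint speeds; "tau": joint torques, N m; "tcp_pos": TCP position; "orientation": TCP orientation; "contact_force": force on the tool from outside, world axes, zero at the start; "moment": the same for the moment, N m; "grip_width": finger opening in m; "gripper_force": force on a finger pad.
Only numpy, scipy, OpenCV 4.12 (cv2) and the standard library are available. Lean on these libraries where they do the work, as an engineer would, in place of code of your own. Each camera call takes 0.05 s, during which the arm holds its last target. There are 200 camera calls.

### The job

The lid of the little steel tea infuser standing in the spoon rest is sticking up: press it down until it is fully home. Then pick up the kitchen tongs, close them on the infuser's body and lift it upright at least 10 cm clear above the worktop, and finish there, still holding it up in the tongs (do not lift the infuser with the gripper itself, and do not knock it over). Leave the cups, the bottle and the strainer where they are.

Things in the scene. Friction and masses are not known exactly. Their poses are not given: they have to be found in the camera images.
- infuser_mid (a point): Centre of the steel tea infuser without its lid, an upright perforated steel cylinder, 32 mm diameter, 40 mm tall, about 70 g with lid, standing loose on the 6 mm thick floor of the spoon rest; this point is on its axis, 20 mm above its underside and so 26 mm above the worktop at the start. z is its axis, up.
- infuser: The same infuser (with its lid); origin at the centre of its underside.
- infuser_lid (a joint): How far the infuser's lid has been pushed down, in m: 0 = sticking up 8 mm above its seat, 0.008 = fully home on the body. It starts between 0 and 0.002. A tight sliding fit: it takes about 4 to 6 N straight down and stays where it is left.
- lid_top (a point): Centre of the flat top of the infuser's lid (a steel disc 31 mm across, 6 mm thick, on the infuser's axis). When the lid is fully home this point is 46 mm above the underside of the infuser.
- spoon_rest: White ceramic spoon rest: a loose round dish, 116 mm across the rim, rim 10 mm high, floor 6 mm thick, with a tab 8 mm high reaching 88 mm out from its centre along its x; 300 g. Origin at the centre of its underside. The infuser stands near its centre.
- tongs_mid (a point): Middle of the steel kitchen tongs, between their two black rubber grip pads and half-way up (14 mm above the worktop as they lie). 215 mm long, 28 mm tall lying flat, about 100 g, balanced near here. x points along them to the jaws: hinge at x = -90 mm, middle of the jaws at x = +90 mm. They open and close along y; z is up.
- tongs: The same tongs, origin 14 mm below tongs_mid, same axes. A spring holds them open: 54 mm over the pads, 64 mm clear between the jaws. Squeezing the pads shuts both arms evenly: 44 mm over the pads leaves 44 mm between the jaws, 38 mm leaves 32 mm (touching the infuser), 22 mm is shut. Held half squeezed, they can be carried open.
- jaw_left: The tongs' arm on the tongs' +y side; origin at its hinge. Its grip pad is 50 mm long and 28 mm tall, centred on x = 0 of the tongs; its jaw plate is 36 mm long and 24 mm tall, centred at x = +90 mm at the height of tongs_mid. The spring pushes back on a pad with about 4 N when open, 7 N when closed on the infuser.
- jaw_right: The tongs' arm on the tongs' -y side; origin at its hinge. Mirror image of the left one.
- cups: Bystander: three nested white melamine cups, 74 mm across the rim, 117 mm tall in all. Origin at the centre of the underside.
- bottle: Bystander: empty clear plastic bottle with a twist cap, 62 mm across, 190 mm tall. Origin at the centre of the underside.
- strainer: Bystander: steel tea strainer lying on the worktop, bowl 72 mm across and 30 mm tall, its handle reaching 125 mm along its x. Origin at the centre of the bowl's underside.

How it is judged:
By the outcome, as a careful person would: the job done as asked, in the order asked, and still so for the second after the job is handed in, while the arm keeps its last pose, push and grip.
It also fails if it takes over 53 s, if anything falls off the work surface, if the arm or the gripper's body presses on something with over 40 N, if the wrist force passes 120 N, or if a joint passes its speed limit or range.

## Working session

There is one attempt and no reset: what is moved stays moved. The work goes in short steps, Python scripts to look and compute and a shell command to move; the robot and the scene stay as the last step left them, time stands still between calls to the robot, and variables do not carry over. Pictures are saved under pics/ and viewed, at most 10 in all, crops included, and the job is handed in when it is done.

```bash
ls; mkdir -p pics
python3 - <<'E'
from bench import status, eyes, r
import cv2, numpy as np
print(status.get_obs())
ims=[]
for n in ["top","scene"]:
    f=eyes.grab_frame(n); np.savez(f"/tmp/{n}.npz",**f)
    print(n,f["fovy"],f["cx"],f["cy"],[k for k in f]); print(f["world_to_cam"].round(3))
    cv2.imwrite(f"pics/{n}0.png",f["image"][:,:,::-1])
E
```

```text
pics
{'clock': 0.0, 'joints': array([ 1.17091436,  0.47778597,  0.02232857,  1.55647768, -0.01147855,
        1.10929944, -0.08308383]), 'qvel': array([-6.53944762e-04, -1.02974131e-03, -8.08192681e-04, -7.30425838e-04,
       -1.15561687e-03,  2.94018337e-05,  5.96675280e-04]), 'tau': array([ 1.50854544e-04, -5.96446288e+01,  1.60803694e+00, -2.81194443e+01,
        1.24262972e-02,  9.39245423e-03, -8.95283421e-06]), 'tcp_pos': array([ 0.19398085, -0.64589391,  0.23032391]), 'orientation': array([-3.10643013e+00, -4.56533515e-01,  6.53597621e-04]), 'contact_force': array([-0.99978918,  0.01239598,  0.22178485]), 'moment': array([0.0095591 , 0.04639064, 0.00725007]), 'gripper_force': 0.0, 'grip_width': 0.0852512493704693}
top 57.10306087494726 257.641278744442 195.2117455262644 ['image', 'depth', 'fovy', 'cx', 'cy', 'world_to_cam']
[[-0.132 -0.991  0.002  0.057]
 [ 0.967 -0.128  0.219 -0.623]
 [-0.216  0.031  0.976 -0.896]
 [ 0.     0.     0.     1.   ]]
scene 45.661187199604335 253.56287578571406 194.6355339830693 ['image', 'depth', 'fovy', 'cx', 'cy', 'world_to_cam']
[[ 0.389  0.921 -0.007 -0.234]
 [-0.662  0.285  0.693  0.362]
 [ 0.64  -0.265  0.721 -1.825]
 [ 0.     0.     0.     1.   ]]
```

View pics/top0.png

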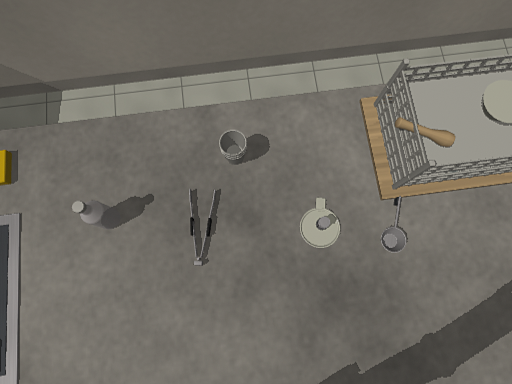

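View pics/scene0.png

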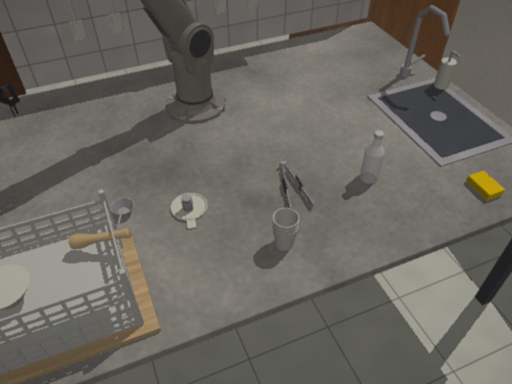

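The top view shows the infuser at about (324,224) in the dish centred at (320,228). The tongs have their hinge at (198,261), pads at (192,227) and (209,227), and jaws near (192,192) and (216,192). The cups are at (233,145), the bottle at (90,212) and the strainer at (394,239). The scene view agrees.

```bash
cat > h.py <<'E'
import numpy as np, cv2
def K(f):
    h=f["image"].shape[0]; return h/2/np.tan(np.radians(float(f["fovy"]))/2)
def plane(f,u,v,z):
    "ray through pixel(s) onto height z"
    u,v=np.atleast_1d(u).astype(float),np.atleast_1d(v).astype(float)
    W=np.linalg.inv(f["world_to_cam"]); k=K(f)
    d=np.stack([(u-f["cx"])/k,-(v-f["cy"])/k,-np.ones_like(u)],1)@W[:3,:3].T
    o=W[:3,3]; return o+d*((z-o[2])/d[:,2])[:,None]
def cloud(f):
    W=np.linalg.inv(f["world_to_cam"]); k=K(f); D=f["depth"]
    v,u=np.mgrid[:D.shape[0],:D.shape[1]]
    P=np.stack([(u-f["cx"])/k*D,-(v-f["cy"])/k*D,-D],-1)@W[:3,:3].T+W[:3,3]
    P[D==0]=np.nan; return P
def proj(f,p):
    c=f["world_to_cam"]@np.r_[p,1]; k=K(f)
    return f["cx"]+k*c[0]/-c[2], f["cy"]+k*c[1]/c[2]
E
python3 - <<'E'
import numpy as np,cv2
from h import *
for n in ["top","scene"]:
    f=dict(np.load(f"/tmp/{n}.npz")); P=cloud(f); im=f["image"].astype(int)
    print(n,"cam",np.linalg.inv(f["world_to_cam"])[:3,3].round(3),"f",K(f))
    box={"top":dict(inf=(295,345,195,250),tong=(180,225,180,270)),"scene":dict(inf=(165,212,190,230),tong=(272,318,155,212))}[n]
    for k,(a,b,c,d) in box.items():
        Q=P[c:d,a:b].reshape(-1,3); I=im[c:d,a:b].reshape(-1,3)
        z=Q[:,2]
        if k=="inf":
            print("zmax",np.nanpercentile(z,[50,90,99,100]).round(4))
            m=z>.05; print("lid",m.sum(),np.nanmean(Q[m],0).round(4),np.nanmin(Q[m],0).round(4),np.nanmax(Q[m],0).round(4))
            sat=I.min(1)>170; m=sat&(z<.02); 
            if n=="top":
                vv,uu=np.mgrid[c:d,a:b]; 
                w=((I.min(1)>150).reshape(d-c,b-a)).astype(np.uint8); print("white",w.sum())
        else:
            m=z>.014; print("tong high",m.sum(),np.nanmin(Q[m],0).round(4),np.nanmax(Q[m],0).round(4))
            bl=(I.max(1)<35)
            vv,uu=np.mgrid[c:d,a:b]; L=bl.reshape(d-c,b-a).astype(np.uint8)
            nn,_,st,ce=cv2.connectedComponentsWithStats(L)
            for s,e in zip(st[1:],ce[1:]):
                if s[4]>8: print("black",s[4],e+[a,c],plane(f,e[0]+a,e[1]+c,.028)[0].round(4),s)
    a=im[180:270,180:225] if n=="top" else im[155:212,272:318]
    b=im[195:250,290:345] if n=="top" else im[185:240,160:215]
    cv2.imwrite(f"pics/{n}_c.png",np.hstack([cv2.resize(x.astype(np.uint8)[:,:,::-1],(390,500),interpolation=0) for x in (a,b)]))
E
```

```text
top cam [0.417 0.005 1.01 ] f 352.86283218251236
zmax [0.0032 0.0098 0.0604 0.0638]
lid 100 [ 0.5306 -0.1942  0.0593] [ 0.5163 -0.2088  0.054 ] [ 0.5448 -0.1806  0.0638]
white 187
tong high 356 [0.4617 0.0932 0.0141] [0.6789 0.1744 0.0334]
black 33 [191.54545455 225.87878788] [0.5718 0.1683 0.028 ] [11 38  3 17 33]
black 53 [208.90566038 226.66037736] [0.5632 0.1204 0.028 ] [27 38  5 18 53]
scene cam [ 1.5   -0.372  1.063] f 456.0681155271313
zmax [0.0014 0.0105 0.0587 0.0625]
lid 67 [ 0.5364 -0.196   0.0573] [ 0.5185 -0.2098  0.0501] [ 0.5507 -0.1813  0.0625]
tong high 304 [0.4652 0.0079 0.0141] [0.7612 0.1743 0.1189]
```

View pics/top_c.png

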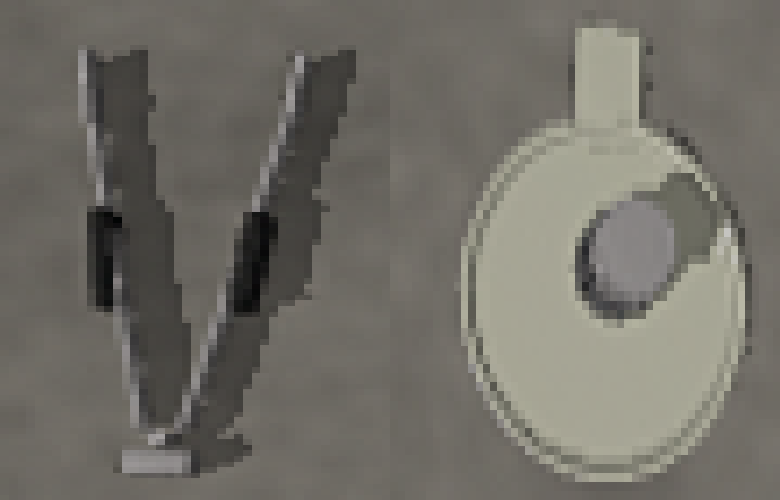

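The crop shows the tongs' jaw tips at about (189.7,189) and (214.6,190), the hinge block at (198,263), and the lid disc inside the dish. Next I'll get the tongs' pose and the move to a hover over the lid.

```bash
cat >> h.py <<'E'
from scipy.spatial.transform import Rotation as R
def go(obs,p,ydir=None):
    "print the tool-frame move (units) to TCP p; ydir: world angle (deg) of tool y axis, modulo 180"
    M=R.from_rotvec(obs["orientation"]).as_matrix()
    y=M[:,1]; print("tool x",M[:,0].round(3),"y",y.round(3),"z",M[:,2].round(3))
    d=M.T@(np.array(p)-obs["tcp_pos"])/.02; print("shift units",d.round(2),"tilt fix units",(np.cross([0,0,1],-0*M[:,2])).round(2))
    v=M.T@np.cross(M[:,2],[0,0,-1]); print("level turn units",(v/np.radians(45)).round(4))
    if ydir is not None:
        a=(ydir-np.degrees(np.arctan2(y[1],y[0]))+90)%180-90; print("turn about tool z units",round(-a/45,3),"rows>=",int(abs(a)/8.59)+1)
E
python3 - <<'E'
import numpy as np
from h import *
from bench import status
f=dict(np.load("/tmp/top.npz")); P=cloud(f)
g=lambda u,v,z:plane(f,u,v,z)[0][:2]
tl,tr,h=g(189.7,189,.026),g(214.6,190,.026),g(197.9,263,.024)
pl,pr=g(192.1,226.8,.028),g(209.4,226.8,.028)
print("tips",tl,tr,"gap",np.linalg.norm(tl-tr),"hinge",h,"pads",pl,pr,np.linalg.norm(pl-pr))
m=(tl+tr)/2; d=m-h; print("len",np.linalg.norm(d),"yaw",np.degrees(np.arctan2(d[1],d[0])),"mid pads",(pl+pr)/2,"tip-105",m-d/np.linalg.norm(d)*.108)
Q=P[180:270,180:225].reshape(-1,3); Q=Q[(Q[:,2]>.018)]
c,s,vt=np.linalg.svd(Q[:,:2]-Q[:,:2].mean(0),full_matrices=False); a=vt[0]*np.sign(vt[0,0]); t=(Q[:,:2])@a
print("pca yaw",np.degrees(np.arctan2(a[1],a[0])),"mean",Q.mean(0),"extent",t.max()-t.min(), "mid", Q[:,:2].mean(0)+a*((t.max()+t.min())/2-Q[:,:2].mean(0)@a))
go(status.get_obs(),[.531,-.195,.085])
E
```

```text
tips [0.67878289 0.16415977] [0.66646903 0.0937036 ] gap 0.07152414371773921 hinge [0.46809003 0.16105039] pads [0.56903396 0.1670033 ] [0.56267013 0.11909123] 0.04833285118794486
len 0.2070424062898655 yaw -8.92439756363512 mid pads [0.56585204 0.14304726] tip-105 [0.56593342 0.14568584]
pca yaw -8.013533392086325 mean [0.56140382 0.14811153 0.0255885 ] extent 0.21354718626800112 mid [0.56839933 0.14712669]
tool x [ 0.958  0.288 -0.   ] y [ 0.288 -0.958 -0.002] z [-0.001  0.002 -1.   ]
shift units [ 22.62 -16.73   7.3 ] tilt fix units [-0.  0.  0.]
level turn units [-0.0021  0.0001  0.    ]
```

```bash
python3 -m crank '[[0.95,-0.7,0,0,0,0],[0.95,-0.7,0,0,0,0],[0.95,-0.7,0,0,0,0],[0.95,-0.7,0,0,0,0],[0.95,-0.7,0,0,0,0],[0.95,-0.7,0,0,0,0],[0.95,-0.7,0,0,0,0],[0.95,-0.7,0,0,0,0],[0.95,-0.7,0,0,0,0],[0.95,-0.7,0,0,0,0],[0.95,-0.7,0,0,0,0],[0.95,-0.7,0,0,0,0]]' 0 20
python3 -m crank '[[0.93,-0.7,0.3,0,0,0],[0.93,-0.7,0.3,0,0,0],[0.93,-0.7,0.3,0,0,0],[0.93,-0.7,0.3,0,0,0],[0.93,-0.7,0.4,0,0,0],[0.93,-0.7,0.4,0,0,0],[0.93,-0.7,0.4,0,0,0],[0.93,-0.7,0.4,0,0,0],[0.93,-0.7,0.5,0,0,0],[0.93,-0.7,0.5,0,0,0],[0.93,-0.7,0.5,0,0,0],[0,0,0,0,0,0]]'
python3 - <<'E'
from h import *
from bench import *
o=status.get_obs(); print(o["tcp_pos"]); go(o,[.531,-.195,.085],-90)
f=eyes.grab_frame("wrist"); np.savez("/tmp/w1.npz",**f)
im=f["image"].copy(); P=cloud(f)
m=(P[:,:,2]>.045)&(P[:,:,2]<.075)&(np.hypot(P[:,:,0]-.531,P[:,:,1]+.195)<.03); Q=P[m]
print(m.sum(),Q.mean(0),np.percentile(Q,5,0),np.percentile(Q,95,0))
print("proj lid",proj(f,[.531,-.195,.0605]))
cv2.imwrite("pics/w1.png",im[:,:,::-1])
E
```

```text
clock: 1.3
tcp_pos: [0.3645, -0.419, 0.2309]
orientation: [-3.108, -0.457, 0.001]
contact_force: [-0.2, -0.8, 0.3]
grip_width: 0.0
gripper_force: 0.0
clock: 2.5
tcp_pos: [0.5169, -0.2096, 0.1438]
orientation: [-3.104, -0.465, 0.002]
contact_force: [-0.3, 0.6, 0.5]
grip_width: 0.0004
gripper_force: 0.0
[ 0.51689141 -0.20955638  0.14376733]
tool x [ 0.956  0.293 -0.001] y [ 0.293 -0.956 -0.003] z [-0.001  0.003 -1.   ]
shift units [ 0.89 -0.48  2.94] tilt fix units [-0.  0.  0.]
level turn units [-0.0039  0.0008  0.    ]
turn about tool z units 0.378 rows>= 2
1606 [ 0.53355535 -0.19483286  0.05863085] [ 0.52041072 -0.20717988  0.04663853] [ 0.5461322  -0.18255213  0.06060384]
proj lid (np.float64(245.1451255381984), np.float64(174.30730578069787))
```

View pics/w1.png

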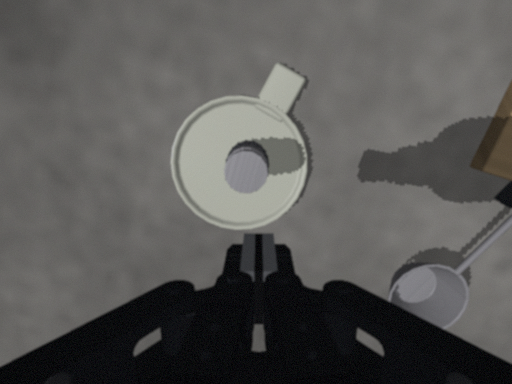

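The wrist view shows the lid disc at (247,170), with its centre at about (0.533,-0.195), top z 0.0605. The dish tab points along about -11° in the world frame, away from my approach side.

```bash
python3 -m crank '[[0.5,-0.23,0.7,0,0,0],[0.48,-0.23,0.7,0,0,0],[0,0,0.7,0,0,0],[0,0,0.7,0,0,0],[0,0,0.4,0,0,0],[0,0,0,0,0,0]]'
python3 -m crank '[[0,0,0.2,0,0,0],[0,0,0.2,0,0,0],[0,0,0.2,0,0,0],[0,0,0.1,0,0,0],[0,0,0,0,0,0]]'
python3 - <<'E'
from h import *
from bench import *
o=status.get_obs(); go(o,[.533,-.195,.052])
E
```

```text
clock: 3.15
tcp_pos: [0.5306, -0.1994, 0.0796]
orientation: [-3.107, -0.456, 0.005]
contact_force: [-1.0, 0.2, -0.4]
grip_width: -0.0002
gripper_force: 0.0
clock: 3.65
tcp_pos: [0.5319, -0.1992, 0.0671]
orientation: [-3.108, -0.457, 0.0]
contact_force: [0.8, 0.0, 0.1]
grip_width: 0.0002
gripper_force: 0.0
tool x [ 0.958  0.288 -0.   ] y [ 0.288 -0.958 -0.   ] z [-0.  0. -1.]
shift units [ 0.11 -0.18  0.76] tilt fix units [-0.  0.  0.]
level turn units [-0.0002  0.0003  0.    ]
```

```bash
python3 -m crank '[[0.11,-0.18,0,0,0,0],[0,0,0.15,0,0,0],[0,0,0.15,0,0,0],[0,0,0.1,0,0,0],[0,0,0.1,0,0,0],[0,0,0,0,0,0]]'
python3 -m crank '[[0,0,0.1,0,0,0],[0,0,0.1,0,0,0],[0,0,0,0,0,0]]'
```

```text
clock: 4.25
tcp_pos: [0.533, -0.1951, 0.0571]
orientation: [-3.108, -0.457, 0.0]
contact_force: [-0.5, 0.6, -0.1]
grip_width: -0.0001
gripper_force: 0.0
clock: 4.55
tcp_pos: [0.533, -0.1952, 0.0531]
orientation: [3.108, 0.457, -0.0]
contact_force: [0.5, -0.0, 1.0]
grip_width: -0.0003
gripper_force: 0.5
```

```bash
python3 -m crank '[[0,0,0.05,0,0,0],[0,0,0,0,0,0]]';python3 -m crank '[[0,0,0.05,0,0,0],[0,0,0,0,0,0]]'
python3 - <<'E'
from h import *
from bench import *
f=eyes.grab_frame("wrist"); P=cloud(f)
m=(P[:,:,2]>.04)&(P[:,:,2]<.075)&(np.hypot(P[:,:,0]-.531,P[:,:,1]+.195)<.03); print(m.sum(),np.percentile(P[m],[5,50,95],0))
cv2.imwrite("pics/w2.png",f["image"][:,:,::-1])
E
```

```text
clock: 4.75
tcp_pos: [0.5331, -0.1951, 0.0522]
orientation: [3.108, 0.457, 0.0]
contact_force: [-0.9, 0.5, 1.8]
grip_width: -0.0002
gripper_force: 1.0
clock: 4.95
tcp_pos: [0.5333, -0.1952, 0.0521]
orientation: [3.108, 0.456, 0.001]
contact_force: [-2.8, -0.1, 9.9]
grip_width: -0.0001
gripper_force: 5.1
2344 [[ 0.53627244 -0.20471432  0.04305046]
 [ 0.54334765 -0.19136711  0.05296879]
 [ 0.54737519 -0.18082686  0.07340701]]
```

View pics/w2.png

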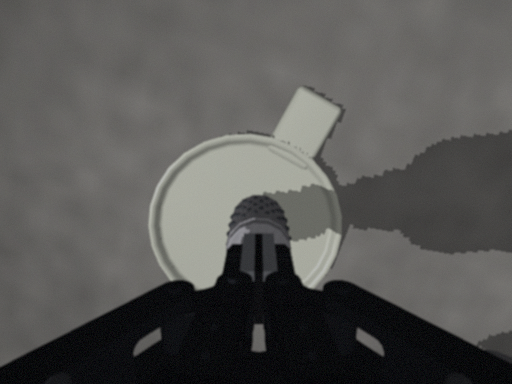

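The fingers are on the lid at about (258,235), and the TCP stopped at z 0.052 with 9.9 N, which matches the home height. One more small push will confirm it.

```bash
python3 -m crank '[[0,0,0.05,0,0,0],[0,0,0,0,0,0]]'
python3 -m crank '[[0,0,-0.25,0,0,0],[0,0,-0.5,0,0,0],[0,0,-1,0,0,0],[0,0,-1,0,0,0],[-0.5,0,-1,0,0,0],[-1,0,-1,0,0,0],[0,0,0,0,0,0]]'
python3 - <<'E'
from h import *
from bench import *
f=eyes.grab_frame("wrist"); P=cloud(f)
m=(P[:,:,2]>.03)&(P[:,:,2]<.075)&(np.hypot(P[:,:,0]-.531,P[:,:,1]+.195)<.03); z=P[:,:,2][m]; print(m.sum(),np.percentile(z,[25,50,75,90,98]))
t=m&(P[:,:,2]>np.percentile(z,70)-.003); print("lid",P[t].mean(0),np.percentile(P[t],2,0),np.percentile(P[t],98,0))
f=eyes.grab_frame("top"); P=cloud(f)[195:250,295:345].reshape(-1,3); t=P[:,2]>.044; print("top",t.sum(),P[t].mean(0))
o=status.get_obs(); go(o,[.566,.144,.13],81)
E
```

```text
clock: 5.2
tcp_pos: [0.5336, -0.1953, 0.052]
orientation: [3.107, 0.456, 0.001]
contact_force: [-5.7, 1.5, 17.5]
grip_width: 0.0006
gripper_force: 9.1
clock: 5.9
tcp_pos: [0.5038, -0.2055, 0.1478]
orientation: [3.106, 0.453, 0.004]
contact_force: [0.8, -0.2, -0.0]
grip_width: 0.0003
gripper_force: 0.0
1571 [0.05154274 0.05212627 0.05261786 0.05304577 0.05357301]
lid [ 0.53248984 -0.19493486  0.05222401] [ 0.518583   -0.20852184  0.05082045] [ 0.54599405 -0.18139063  0.05357912]
top 576 [ 0.50270868 -0.17042301  0.25777666]
tool x [0.958 0.287 0.001] y [ 0.287 -0.958  0.001] z [ 0.001 -0.    -1.   ]
shift units [  7.94 -15.78   0.78] tilt fix units [ 0.  0. -0.]
level turn units [ 0.0009 -0.0012  0.    ]
turn about tool z units 0.571 rows>= 3
```

The lid is home: its top measures z 0.0522, centred at (0.5325,-0.195). Now to the tongs.

```bash
python3 -m crank '[[0.5,-0.97,0,0,0,0],[0.5,-0.97,0,0,0,0],[0.5,-0.97,0,0,0,0],[0.5,-0.97,0,0,0,0],[0.5,-0.97,0,0,0,0],[0.5,-0.97,0,0,0,0],[0.5,-0.97,0,0,0,0],[0.5,-0.97,0,0,0,0],[0.5,-0.97,0,0,0,0],[0.5,-0.97,0,0,0,0],[0.5,-0.97,0,0,0,0],[0.5,-0.97,0,0,0,0]]' 1 20
python3 -m crank '[[0.5,-0.97,0,0,0,0],[0.5,-0.97,0,0,0,0],[0.5,-0.97,0,0,0,0],[0.5,-0.97,0,0,0,0],[0,0,0,0,0,0.143],[0,0,0,0,0,0.143],[0,0,0,0,0,0.143],[0,0,0,0,0,0.143],[0,0,0,0,0,0]]'
python3 - <<'E'
from h import *
from bench import *
o=status.get_obs(); print(o["tcp_pos"],o["grip_width"])
f=eyes.grab_frame("wrist"); np.savez("/tmp/w3.npz",**f)
im=f["image"]; P=cloud(f)
m=(P[:,:,2]>.018)&(P[:,:,2]<.035); print(m.sum(),P[m].min(0),P[m].max(0))
cv2.imwrite("pics/w3.png",im[:,:,::-1])
go(o,[.566,.144,.13],81)
for q in [(.566,.144,.014),(.656,.130,.014)]: print(proj(f,q))
E
```

```text
clock: 7.2
tcp_pos: [0.5523, 0.0555, 0.144]
orientation: [-3.107, -0.458, 0.002]
contact_force: [0.2, -0.9, 0.3]
grip_width: 0.0851
gripper_force: 0.0
clock: 8.1
tcp_pos: [0.568, 0.1404, 0.1441]
orientation: [3.132, -0.247, -0.002]
contact_force: [0.4, -0.1, -0.2]
grip_width: 0.0854
gripper_force: 0.0
[0.56796854 0.14043767 0.14405596] 0.08543572563647939
3663 [0.46270142 0.09319962 0.0180138 ] [0.68107374 0.17490329 0.03063501]
tool x [ 0.988 -0.157 -0.002] y [-0.157 -0.988  0.   ] z [-0.002 -0.    -1.   ]
shift units [-0.12 -0.16  0.7 ] tilt fix units [0. 0. 0.]
level turn units [0.0006 0.002  0.    ]
turn about tool z units -0.0 rows>= 1
(np.float64(255.21496116586098), np.float64(184.55709691065573))
(np.float64(254.51418664758765), np.float64(69.99898027891096))
```

View pics/w3.png

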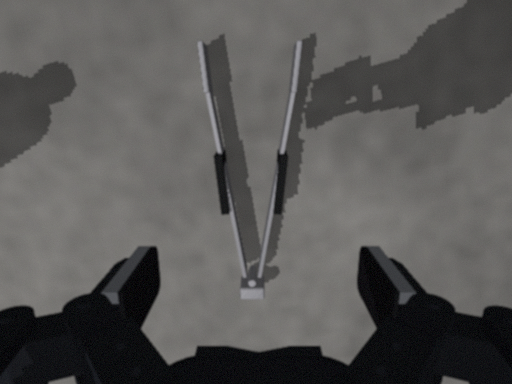

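The wrist view shows the pads at (221,183) and (281,184), the tips at (201,42) and (298,42), and the hinge at (252,288). The tongs' axis is near u=251, slightly left of my estimate.

Run:
```python
from h import *
from bench import *
f=dict(np.load("/tmp/w3.npz")); g=lambda u,v,z:plane(f,u,v,z)[0][:2]
p=g(221,183,.028),g(281,184,.028); t=g(201,42,.026),g(298,42,.026); h=g(252,288,.026)
m=sum(t)/2; d=m-h; print("pads",p,"mid",sum(p)/2,"gap",np.linalg.norm(p[0]-p[1]),"tipmid",m,"hinge",h,np.linalg.norm(d),"yaw",np.degrees(np.arctan2(d[1],d[0])))
go(status.get_obs(),[*(sum(p)/2),.03],81.6)
```

```text
pads (array([0.57526314, 0.17007965]), array([0.56691691, 0.12282556])) mid [0.57109003 0.14645261] gap 0.047985499071626914 tipmid [0.67448655 0.13051672] hinge [0.47598365 0.16132056] 0.2008787645042118 yaw -8.820850118566499
tool x [ 0.988 -0.153 -0.001] y [-0.153 -0.988  0.   ] z [-0.001 -0.    -1.   ]
shift units [ 0.11 -0.33  5.71] tilt fix units [0. 0. 0.]
level turn units [0.0006 0.0017 0.    ]
turn about tool z units -0.01 rows>= 1
```

```bash
python3 -m crank '[[0.05,-0.33,0.5,0,0,0],[0,0,0.9,0,0,0],[0,0,0.9,0,0,0],[0,0,0.9,0,0,0],[0,0,0.9,0,0,0],[0,0,0.9,0,0,0],[0,0,0.7,0,0,0],[0,0,0.5,0,0,0],[0,0,0.4,0,0,0],[0,0,0.3,0,0,0],[0,0,0,0,0,0]]'
python3 - <<'E'
from h import *
from bench import *
go(status.get_obs(),[.569,.1465,0.0],81.3)
E
```

```text
clock: 9.25
tcp_pos: [0.5701, 0.1459, 0.0067]
orientation: [3.132, -0.247, -0.001]
contact_force: [0.3, -1.0, -0.1]
grip_width: 0.0853
gripper_force: 0.0
tool x [ 0.988 -0.157 -0.001] y [-0.157 -0.988  0.   ] z [-0.001 -0.    -1.   ]
shift units [-0.06 -0.02  0.34] tilt fix units [0. 0. 0.]
level turn units [0.0004 0.0008 0.    ]
turn about tool z units -0.007 rows>= 1
```

```bash
python3 -m crank '[[-0.05,0,0.15,0,0,0],[0,0,0.1,0,0,0],[0,0,0,0,0,0]]' 0.7
python3 -m crank '[[0,0,0.05,0,0,0],[0,0,0,0,0,0],[0,0,0,0,0,0],[0,0,0,0,0,0],[0,0,0,0,0,0]]' 0.55
```

```text
clock: 9.55
tcp_pos: [0.5694, 0.1461, 0.0024]
orientation: [-3.132, 0.247, -0.0]
contact_force: [0.1, 0.3, 0.2]
grip_width: 0.0602
gripper_force: 0.0
clock: 10.05
tcp_pos: [0.5702, 0.1465, 0.0023]
orientation: [-3.131, 0.247, -0.003]
contact_force: [-1.0, 0.6, 4.5]
grip_width: 0.0471
gripper_force: 6.3
```

```bash
python3 -m crank '[[0,0,-0.1,0,0,0],[0,0,-0.3,0,0,0],[0,0,-0.6,0,0,0],[0,0,-0.9,0,0,0],[0,0,-0.9,0,0,0],[0,0,-0.9,0,0,0],[0,0,-0.9,0,0,0],[0,0,-0.6,0,0,0],[0,0,-0.3,0,0,0],[0,0,0,0,0,0],[0,0,0,0,0,0]]' 0.53
python3 - <<'E'
from h import *
from bench import *
o=status.get_obs()
f=eyes.grab_frame("wrist"); np.savez("/tmp/w4.npz",**f)
im=f["image"]; P=cloud(f); z=P[:,:,2]
cv2.imwrite("pics/w4.png",im[:,:,::-1])
M=R.from_rotvec(o["orientation"]).as_matrix(); T=(P-o["tcp_pos"])@M
m=(T[:,:,2]<.02)&(T[:,:,2]>-.06)&(abs(T[:,:,1])<.06)&(T[:,:,0]>.03)
q=T[m]; print(m.sum(),np.percentile(q,[1,50,99],0))
for a,b in [(.035,.055),(.055,.075),(.075,.095),(.095,.12)]:
    s=q[(q[:,0]>a)&(q[:,0]<b)]
    for sg in (-1,1):
        t=s[s[:,1]*sg>0]
        if len(t): print(a,sg,len(t),t.mean(0).round(4),"top",np.percentile(t[:,2],5).round(4), "y in/out",np.percentile(t[:,1],[5,95]).round(4))
go(o,[.5,-.1,.12],0)
E
```

```text
clock: 11.15
tcp_pos: [0.5689, 0.1459, 0.1108]
orientation: [3.131, -0.247, -0.001]
contact_force: [0.8, 0.4, -1.1]
grip_width: 0.0454
gripper_force: 5.0
7859 [[ 0.03102374 -0.02716232 -0.02517373]
 [ 0.07318266 -0.01836672 -0.02139069]
 [ 0.10140962  0.0256595  -0.00195037]]
0.035 -1 869 [ 0.0452 -0.0207 -0.0172] top -0.0226 y in/out [-0.023 -0.019]
0.035 1 856 [ 0.0452  0.0196 -0.0173] top -0.0226 y in/out [0.0179 0.0217]
0.055 -1 1024 [ 0.0655 -0.023  -0.0177] top -0.024 y in/out [-0.0255 -0.0213]
0.055 1 1008 [ 0.0654  0.0217 -0.0177] top -0.0237 y in/out [0.0201 0.0241]
0.075 -1 1419 [ 0.0852 -0.0245 -0.0192] top -0.0249 y in/out [-0.0269 -0.0231]
0.075 1 1403 [ 0.0852  0.0231 -0.0192] top -0.0249 y in/out [0.0217 0.0255]
0.095 -1 448 [ 0.0982 -0.0248 -0.0172] top -0.0249 y in/out [-0.0274 -0.0238]
0.095 1 440 [ 0.0982  0.0233 -0.0172] top -0.0248 y in/out [0.0223 0.0259]
tool x [ 0.988 -0.157 -0.001] y [-0.157 -0.988  0.   ] z [-0.001 -0.    -1.   ]
shift units [-1.47 12.68 -0.45] tilt fix units [0. 0. 0.]
level turn units [0.0006 0.0011 0.    ]
turn about tool z units 1.799 rows>= 10
```

View pics/w4.png

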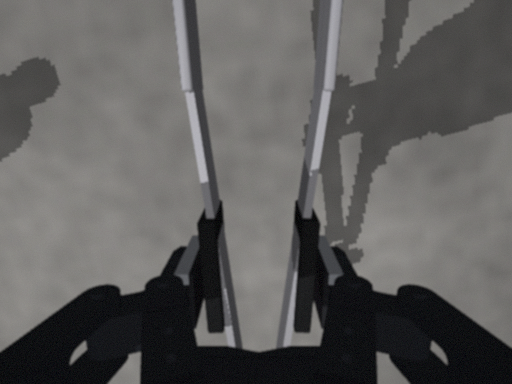

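The tongs are held level and centred, with about 45 mm between the jaws. Next I'll turn them to a heading of about -60° and check the jaw-plate position.

```bash
python3 -m crank '[[0,0,-0.3,0,0,0.1],[0,0,-0.3,0,0,0.18],[0,0,0,0,0,0.18],[0,0,0,0,0,0.18],[0,0,0,0,0,0.18],[0,0,0,0,0,0.18],[0,0,0,0,0,0.13],[0,0,0,0,0,0]]' 0.55
cat > t.py <<'E'
from h import *
from bench import *
import sys
o=status.get_obs()
f=dict(np.load("/tmp/w4.npz")); z=f["depth"]
W=f["world_to_cam"]; 
c=plane(f,185,90,.1108+.0249)[0]; M4=R.from_rotvec([3.131,-.247,-.001]).as_matrix()
s=(c-[.5689,.1459,.1108])@M4; print("plate start tool",s.round(4))
M=R.from_rotvec(o["orientation"]).as_matrix(); print(o["tcp_pos"],o["grip_width"],"heading",np.degrees(np.arctan2(M[1,0],M[0,0])))
inf=np.array([.5325,-.195,0]); off=M@np.array([s[0]+.018,-.0007,0]); off[2]=0
for zz in (.13,.018): go(o,inf-off+[0,0,zz])
E
python3 t.py
```

```text
clock: 12.0
tcp_pos: [0.5687, 0.1461, 0.1224]
orientation: [2.721, -1.568, -0.001]
contact_force: [-0.4, -0.1, -2.1]
grip_width: 0.0468
gripper_force: 4.8
plate start tool [ 0.0721 -0.0252 -0.025 ]
[0.56873456 0.14610034 0.12235634] 0.046814059021317495 heading -59.89733102896924
tool x [ 0.502 -0.865  0.   ] y [-0.865 -0.502  0.002] z [-0.001 -0.001 -1.   ]
shift units [ 9.34 10.16 -0.36] tilt fix units [0. 0. 0.]
level turn units [ 0.0023 -0.0003  0.    ]
tool x [ 0.502 -0.865  0.   ] y [-0.865 -0.502  0.002] z [-0.001 -0.001 -1.   ]
shift units [ 9.34 10.15  5.24] tilt fix units [0. 0. 0.]
level turn units [ 0.0023 -0.0003  0.    ]
```

```bash
python3 -m crank '[[0.4,0.4,0,0,0,0],[0.8,0.88,0,0,0,0],[0.8,0.88,0,0,0,0],[0.8,0.88,0,0,0,0],[0.8,0.88,0,0,0,0],[0.8,0.88,0,0,0,0],[0.8,0.88,0,0,0,0],[0.8,0.88,0,0,0,0],[0.8,0.88,0,0,0,0],[0.8,0.88,0,0,0,0],[0.8,0.88,0,0,0,0],[0.8,0.88,0,0,0,0]]'
python3 -m crank '[[0.9,0.96,0,0,0,0],[0,0,0.7,0,0,0],[0,0,0,0,0,0],[0,0,0,0,0,0]]'
cat >> t.py <<'E'
f=eyes.grab_frame("wrist"); cv2.imwrite(sys.argv[1],f["image"][:,:,::-1])
P=cloud(f); T=(P-o["tcp_pos"])@M
jm=(abs(T[:,:,2]+.0245)<.004)&(T[:,:,0]>.075)&(abs(T[:,:,1])<.045)
for sg in (-1,1): print("jaw",sg,np.percentile(T[jm&(T[:,:,1]*sg>0)],[5,50,95],0).round(4).tolist())
lm=(abs(P[:,:,2]-.052)<.005)&(np.hypot(P[:,:,0]-.5325,P[:,:,1]+.195)<.022)
if lm.sum()>50: print("lid tool",lm.sum(),T[lm].mean(0).round(4),"world",P[lm].mean(0).round(4))
E
python3 t.py pics/w5.png
```

```text
clock: 13.2
tcp_pos: [0.4861, -0.116, 0.1231]
orientation: [2.723, -1.565, -0.001]
contact_force: [0.5, -0.0, -1.1]
grip_width: 0.0472
gripper_force: 4.8
clock: 13.6
tcp_pos: [0.4792, -0.1395, 0.1091]
orientation: [2.723, -1.566, -0.002]
contact_force: [0.4, 0.6, -0.8]
grip_width: 0.047
gripper_force: 4.8
plate start tool [ 0.0721 -0.0252 -0.025 ]
[ 0.47915786 -0.13948141  0.1091405 ] 0.04701459345077121 heading -59.80583633578949
tool x [ 0.503 -0.864 -0.001] y [-0.864 -0.503  0.001] z [-0.001  0.    -1.   ]
shift units [-0.77 -0.87 -1.04] tilt fix units [-0.  0.  0.]
level turn units [0.001  0.0011 0.    ]
tool x [ 0.503 -0.864 -0.001] y [-0.864 -0.503  0.001] z [-0.001  0.    -1.   ]
shift units [-0.76 -0.88  4.56] tilt fix units [-0.  0.  0.]
level turn units [0.001  0.0011 0.    ]
jaw -1 [[0.0764, -0.0286, -0.0265], [0.0874, -0.0264, -0.0253], [0.0977, -0.0246, -0.0217]]
jaw 1 [[0.0764, 0.0234, -0.0266], [0.0876, 0.025, -0.0252], [0.0978, 0.0273, -0.0218]]
lid tool 2334 [ 0.0747 -0.0179  0.0568] world [ 0.5321 -0.195   0.0523]
```

View pics/w5.png

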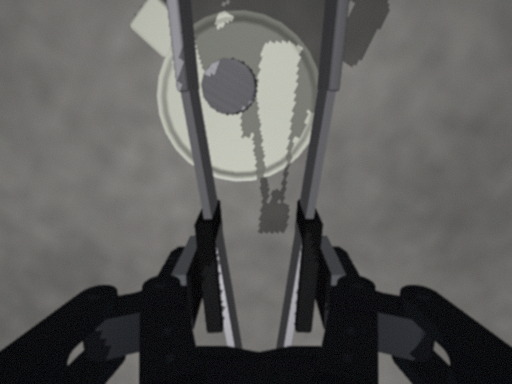

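The wrist view shows the lid at (229,86), left of the jaw axis at about (258,86). I moved one row too far, so I'll step back and check again.

```bash
python3 -m crank '[[-0.4,-0.44,0,0,0,0],[-0.37,-0.43,0,0,0,0],[0,0,0.5,0,0,0],[0,0,0.5,0,0,0],[0,0,0,0,0,0],[0,0,0,0,0,0]]'
python3 t.py pics/w6.png
```

```text
clock: 14.25
tcp_pos: [0.4865, -0.1177, 0.0887]
orientation: [2.721, -1.568, -0.002]
contact_force: [1.1, -0.2, -0.3]
grip_width: 0.047
gripper_force: 4.8
plate start tool [ 0.0721 -0.0252 -0.025 ]
[ 0.4864547  -0.11769355  0.08866332] 0.0470110648009296 heading -59.895141228805514
tool x [ 0.502 -0.865 -0.001] y [-0.865 -0.502  0.001] z [-0.002 -0.    -1.   ]
shift units [-0.01 -0.02 -2.07] tilt fix units [0. 0. 0.]
level turn units [0.0018 0.0008 0.    ]
tool x [ 0.502 -0.865 -0.001] y [-0.865 -0.502  0.001] z [-0.002 -0.    -1.   ]
shift units [-0.01 -0.02  3.53] tilt fix units [0. 0. 0.]
level turn units [0.0018 0.0008 0.    ]
jaw -1 [[0.0764, -0.0286, -0.0266], [0.0877, -0.0263, -0.0253], [0.0977, -0.0246, -0.0216]]
jaw 1 [[0.0764, 0.0234, -0.0265], [0.0876, 0.0251, -0.0253], [0.0977, 0.0273, -0.0218]]
lid tool 3121 [ 0.0898 -0.0008  0.0364] world [ 0.5321 -0.1949  0.0522]
```

Aligned to within 1 mm, so I'll descend in two stages.

```bash
python3 -m crank '[[0,0,0.5,0,0,0],[0,0,0.5,0,0,0],[0,0,0.4,0,0,0],[0,0,0,0,0,0]]'
python3 t.py pics/w7.png | tail -4
python3 -m crank '[[0,0,0.4,0,0,0],[0,0,0.4,0,0,0],[0,0,0.4,0,0,0],[0,0,0.4,0,0,0],[0,0,0.3,0,0,0],[0,0,0.2,0,0,0],[0,0,0,0,0,0]]'
python3 t.py pics/w8.png | tail -6
```

```text
clock: 14.7
tcp_pos: [0.4859, -0.1173, 0.0598]
orientation: [2.721, -1.567, -0.004]
contact_force: [0.1, -0.2, -0.4]
grip_width: 0.0469
gripper_force: 4.8
level turn units [0.0028 0.002  0.    ]
jaw -1 [[0.0764, -0.0286, -0.0267], [0.0875, -0.0263, -0.0255], [0.0977, -0.0246, -0.022]]
jaw 1 [[0.0764, 0.0234, -0.0268], [0.0876, 0.025, -0.0254], [0.0976, 0.0273, -0.022]]
lid tool 4536 [ 0.0904 -0.001   0.0074] world [ 0.5322 -0.195   0.0523]
clock: 15.45
tcp_pos: [0.4867, -0.1174, 0.0187]
orientation: [2.722, -1.567, -0.001]
contact_force: [-0.5, -0.8, -0.8]
grip_width: 0.047
gripper_force: 4.8
tool x [ 0.502 -0.865 -0.001] y [-0.865 -0.502  0.001] z [-0.001  0.    -1.   ]
shift units [-0.    0.    0.04] tilt fix units [-0.  0.  0.]
level turn units [0.0011 0.0008 0.    ]
jaw -1 [[0.076, -0.0286, -0.027], [0.0867, -0.0261, -0.0254], [0.0976, -0.0129, -0.0215]]
jaw 1 [[0.076, 0.0134, -0.027], [0.0868, 0.0249, -0.0254], [0.0976, 0.0273, -0.0217]]
lid tool 6877 [ 0.0871 -0.0003 -0.0336] world [ 0.5307 -0.1925  0.0522]
```

View pics/w8.png

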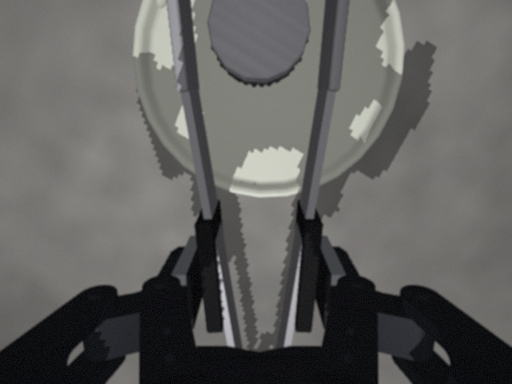

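The infuser sits centred between the jaws, with the lid at (259,30) and the jaws at u=182 and 334. Now I'll close the tongs gently and then firm up the grip.

```bash
python3 -m crank '[[0,0,0,0,0,0],[0,0,0,0,0,0],[0,0,0,0,0,0],[0,0,0,0,0,0]]' 0.46 30
python3 -m crank '[[0,0,0,0,0,0],[0,0,0,0,0,0],[0,0,0,0,0,0],[0,0,0,0,0,0]]' 0.38 40
python3 -m crank '[[0,0,0,0,0,0],[0,0,0,0,0,0],[0,0,0,0,0,0],[0,0,0,0,0,0]]' 0.2 60
python3 t.py pics/w9.png | tail -3
```

```text
clock: 15.9
tcp_pos: [0.4873, -0.1174, 0.0195]
orientation: [-2.722, 1.568, -0.001]
contact_force: [-0.4, -0.1, -0.8]
grip_width: 0.0392
gripper_force: 5.9
clock: 16.3
tcp_pos: [0.4872, -0.1174, 0.0194]
orientation: [-2.722, 1.568, -0.0]
contact_force: [0.4, 0.4, 1.8]
grip_width: 0.0366
gripper_force: 43.6
clock: 16.7
tcp_pos: [0.4872, -0.1174, 0.0194]
orientation: [-2.722, 1.568, -0.0]
contact_force: [-1.0, -0.1, 3.5]
grip_width: 0.036
gripper_force: 64.6
jaw -1 [[0.0761, -0.0203, -0.0256], [0.0865, -0.0182, -0.024], [0.098, -0.0145, -0.0223]]
jaw 1 [[0.0759, 0.0154, -0.0256], [0.0866, 0.0173, -0.0239], [0.098, 0.0193, -0.0224]]
lid tool 6942 [ 0.087  -0.0005 -0.0328] world [ 0.5313 -0.1924  0.0522]
```

```bash
python3 -m crank '[[0,0,-0.1,0,0,0],[0,0,-0.2,0,0,0],[0,0,-0.3,0,0,0],[0,0,-0.3,0,0,0],[0,0,-0.3,0,0,0],[0,0,-0.1,0,0,0],[0,0,0,0,0,0]]'
python3 t.py pics/w10.png | tail -2
python3 -m crank '[[0,0,-0.3,0,0,0],[0,0,-0.5,0,0,0],[0,0,-0.6,0,0,0],[0,0,-0.6,0,0,0],[0,0,-0.6,0,0,0],[0,0,-0.6,0,0,0],[0,0,-0.6,0,0,0],[0,0,-0.6,0,0,0],[0,0,-0.6,0,0,0],[0,0,-0.4,0,0,0],[0,0,-0.2,0,0,0],[0,0,0,0,0,0]]'
python3 -m crank '[[0,0,-0.2,0,0,0],[0,0,-0.2,0,0,0],[0,0,0,0,0,0],[0,0,0,0,0,0]]'
python3 - <<'E'
from h import *
from bench import *
o=status.get_obs(); M=R.from_rotvec(o["orientation"]).as_matrix()
for n in ("wrist","scene"):
    f=eyes.grab_frame(n); P=cloud(f); T=(P-o["tcp_pos"])@M
    m=(abs(T[:,:,0]-.09)<.02)&(abs(T[:,:,1])<.015)&(abs(T[:,:,2])<.05)
    print(n,m.sum(),"z range",np.percentile(P[:,:,2][m],[1,50,99]))
    if n=="wrist":
        Q=P[m&(T[:,:,2]<-.028)]; c=Q.mean(0); nrm=np.linalg.svd(Q-c,full_matrices=False)[2][2]; print("lid",c,"tool",(c-o["tcp_pos"])@M,"tilt deg",np.degrees(np.arccos(abs(nrm[2]))))
    else:
        u,v=map(int,proj(f,o["tcp_pos"]+M@[.09,0,0])); im=f["image"][max(v-75,0):v+75,max(u-100,0):u+100,::-1]; cv2.imwrite("pics/s2.png",cv2.resize(im,None,fx=4,fy=4))
E
```

```text
clock: 17.45
tcp_pos: [0.4874, -0.1174, 0.0458]
orientation: [-2.722, 1.568, -0.001]
contact_force: [0.3, 0.6, -1.1]
grip_width: 0.0359
gripper_force: 64.1
jaw 1 [[0.0759, 0.015, -0.025], [0.0868, 0.0173, -0.0233], [0.098, 0.0193, -0.0219]]
lid tool 205 [ 0.0792  0.     -0.0064] world [ 0.5271 -0.1859  0.0523]
clock: 18.7
tcp_pos: [0.4873, -0.1174, 0.1578]
orientation: [-2.722, 1.568, -0.001]
contact_force: [0.1, -1.0, -1.9]
grip_width: 0.0365
gripper_force: 64.0
clock: 19.1
tcp_pos: [0.487, -0.1174, 0.1652]
orientation: [2.722, -1.568, -0.0]
contact_force: [0.4, 0.1, -0.8]
grip_width: 0.0358
gripper_force: 64.0
wrist 7294 z range [0.17254149 0.19742483 0.19901229]
lid [ 0.53114601 -0.19252887  0.19747231] tool [ 0.08710972 -0.00042905 -0.03222946] tilt deg 0.17891435116418772
scene 139 z range [0.1494641  0.18901725 0.19898231]
```

View pics/s2.png

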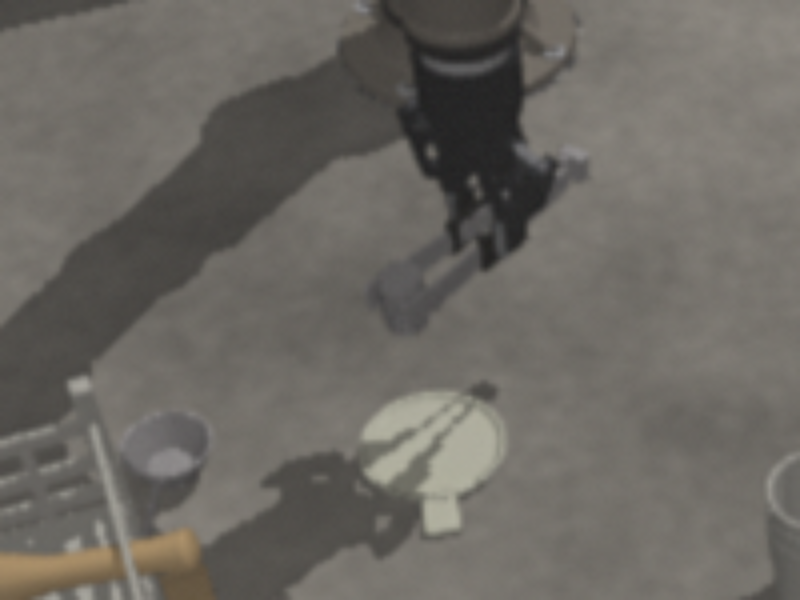

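The crop shows the infuser upright in the tongs at about (400,295), above the empty dish. The lid top is at z 0.197 with 0.2° tilt, so the underside is about 15 cm up. Handing in.

```bash
python3 -c "
from bench import r
print(r.hand_in())"
```

```text
the job is handed in; nothing more can be done
None
```

The lid is pressed fully home, and the infuser is held upright in the tongs with its underside about 15 cm above the worktop; the job was handed in at about 19 s (no verdict was returned).

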